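Seat the dapping block home and close the hold-down strap

TASK

Stand the brass dapping block in the square nest of the blue-based holder and press it down through the spring catches until you feel it bottom on the seat plate, whose height setting you do not know; keep it pressed home there with about 20 N for half a second, never bearing down on the seat with more than 40 N. Only then swing the hinged strap with the red handle gently down until its pad rests on the block, and let go. Leave the other things on the bench where they are.

Things in the scene. Friction and masses are not known exactly. Their poses are not given: they have to be found in the camera images.
- dapping_block: solid brass cube with round cups in its top, 44 x 44 x 44 mm, 0.35 to 0.65 kg; stands on the bench to the right with its cups up. Origin: centre of its underside, z up, x and y square to its side faces (any quarter turn fits the nest)
- holder: fixture fixed to the bench: blue base plate 165 x 100 x 8 mm (x -60 to +105 mm, y -50 to +50 mm) with a square steel nest and, at its +x end, a hinged strap. Origin: underside of the base straight below the nest's centre, z up; +x points from the nest to the hinge
- nest_mouth (a point): centre of the nest's mouth, level with its wall tops, 34 mm above the holder's underside; axes as the holder. Nest: outside 74 x 74 mm, inside 46 x 46 mm square to x and y (1 mm clear of the block on each side); the top 4 mm of the inner edges are flared at 45 degrees. Its floor is the seat plate, 16 to 24 mm below this point
- seat: screw mount of the brass seat plate (44 x 44 mm) that floors the nest; origin on the holder's underside under the nest's centre, axes as the holder. The plate's top is set anywhere from 10 to 18 mm above this origin; the setting is not measured, differs each time and must be felt. The plate is rigid and does not give under the load
- catch_left (a point): nose of one of two rounded brass spring catches in the nest's +y and -y sides (radius 8 mm, 15 mm below the wall tops, 1.5 mm in the block's way). A block merely set in stops on them with its underside 10 to 13 mm below the wall tops; 8 to 15 N, its own weight included, pushes it through, then 3 to 9 N of drag down to the seat; they keep it down
- strap_pad (a point): centre of the underside of the strap's rubber pad (24 mm across), 75 mm from the hinge axis towards the handle and 7 mm below it when the strap is level
- strap_hinge (a point): point on the strap's hinge axis, which runs along the holder's y; at holder x = 75 mm, z = 61 mm; axes as the holder. It lies in an upright clevis: two 8 mm thick cheeks, holder x 63 to 87 mm, 68 mm high, reaching 20 mm to each side
- strap_grip (a point): grip point on the strap's red handle, a 12 mm round rod 56 mm long in line with the strap, round-ended 26 mm beyond this point; the point lies on the rod's axis, 130 mm from the hinge axis (the rod begins 30 mm nearer the hinge). A steel strap 20 mm wide, 8 mm thick joins rod and hinge. Axes: x from handle to hinge, y along the hinge
- strap (a joint): strap angle, rad: 0 level over the nest with the handle towards holder -x, growing as it lifts, up to 1.95; starts open, leaning back past upright at 1.7 to 1.9. On a block that is fully home the pad comes to rest at 0 to 0.11, depending on the seat's height; stop there. The hinge is stiff enough (0.18 N m) to stay where it is left
- bench_block: grey steel bench block, 65 x 65 x 19 mm, lying to the left; leave it alone
- bead_jar: stoppered glass jar of red beads, 46 mm across, 77 mm high, behind the holder; leave it alone
- tin: round white lidded tin, 51 mm across, 25 mm high, behind to the right; leave it alone
- spool: spool of copper wire, 54 x 48 x 40 mm, on the left; leave it alone
There are look-alikes about, which are no part of the job. Of the things like the dapping_block, leave any that is green or turquoise; of the rest the larger one is meant.

How it is judged:
On the way, in this order (a step that is already met when the one before it is completed fails the run):
1. with the strap still open, the block stands in the nest, pressed onto the seat plate with more than 10 N (horizontal distance between dapping_block and nest_mouth below 0.004 m and angle between dapping_block's own z axis and vertical below 0.04 rad and z of dapping_block in the frame of nest_mouth below -0.0145 m and contact force between dapping_block and seat above 10 N and value of joint strap above 1.2 rad), for 0.25 s.
2. the strap's pad is down on the block (horizontal distance between dapping_block and nest_mouth below 0.004 m and angle between dapping_block's own z axis and vertical below 0.04 rad and z of dapping_block in the frame of nest_mouth below -0.0145 m and z of strap_pad in the frame of dapping_block below 0.048 m and value of joint strap below 0.2 rad), for 0.2 s.
At the end, for the whole second after the job is handed in: the block stands in the nest with its underside at least 14.5 mm below the wall tops, within 4 mm of the centre, upright within 0.04 rad and at rest, and the strap is down with its pad no more than 4 mm above the block's top, let go (all of step 2 and linear speed of dapping_block below 0.01 m/s); the robot touches nothing.
It fails at once if while it is being seated (strap open), the block bears on the seat plate with more than 40 N (contact force between dapping_block and seat above 40 N and value of joint strap above 1.2 rad).
It fails at once if the strap is slammed or forced down: the block bears on the seat plate with more than 70 N (contact force between dapping_block and seat above 70 N).
It fails at once if a bystander is moved by more than 30 mm (distance of any of bench_block, bead_jar, tin, spool from where it was at the start of the episode above 0.03 m).
It also fails if it takes over 70 s, if anything falls off the work surface, if the arm or the gripper's body presses on something with over 40 N, if the wrist force passes 120 N, or if a joint passes its speed limit or range.

ROBOT

A 6-joint arm with a two-finger parallel gripper is mounted at the origin on a cart in front of the work surface, level with it; the furniture and walls round the work are solid. World frame = base frame: x ahead of the robot, y to its left, z up, the work surface at z = 0. Lengths are in m, angles in rad, forces in N, time in s.
With the tool pointing down it reaches from about 0.375 to 0.9 m from the base axis. Payload 3.1 kg.
Tool frame: the origin (TCP) lies between the finger pads; the fingertips stand manip.finger_overhang ahead of it and the grasp point (between the pads) lies 5 mm behind it (manip.finger_overhang is the distance from the TCP to the fingertips, in m); z points along the fingers, y is the line along which they close (so a half turn about z gives the same grasp; the last joint's range is limited). The gripper opens to 85 mm and grips with 20 to 120 N. Pads are 22 mm wide; open, the fingers measure 114 mm over their backs; the gripper's body (76 mm by 85 mm) begins 54 mm behind the grasp point. The pads swing forward as they close: fully open they stand 13 mm farther back than shut.
Start: joints at [1.085, 0.527, 1.433, -0, 1.181, -0.178], TCP at [0.189, 0.596, 0.212] pointing down, gripper open.
Joint ranges: [-3.08, 3.08], [-0.75, 2.2], [0.22, 2.44], [-1.43, 4.57], [0, 2.65], [-2.85, 2.85]. Speed limits (rad/s): [2.79, 2.79, 3.14, 3.14, 3.14, 3.14].

INTERFACE

Orientations are given as a unit quaternion [x, y, z, w].
In Python, from station import manip gives the robot as it stands.
- The arm moves only by the tool drive_tool, never from a script. Its argument "plan" is a list of rows, each a list of 7 numbers: the shift along the tool's x, y, z in m, then the turn, a rotation vector about the tool's x, y, z in degrees, then the opening, from -1 (shut) to 1 (fully open). In form: [[x, y, z, wx, wy, wz, gripper], ...]. A call has 1 to 10 rows; each row shifts and turns the commanded pose from where the row before left it, along the tool's axes as they then stand; what a row does not reach is not made up. A row lasts 1/10 s, in which the tool goes at most 50 mm and 8.59 degrees, less where a joint would pass 70% of its speed; a pose out of reach is approached as far as the arm can. A call is refused whole if a number of a shift passes 0.05 or a number of a turn 8.59, either way. A call with a gripper value outside its range is refused whole. The fingers move at their own pace and stop on an object; "newtons" is the grip in N (left out, the last holds). Time passes only in rows, so rows that do not move let the fingers close. It gives the time, the measured TCP pose, the force, the opening and the grip force at its end, in the units of the state.
- manip.sense(): the state, without advancing time (a new reading comes with each control period).
- manip.snapshot(name): name is "side" or "top" or "wrist"; returns a dict with "image" (400x640x3 uint8, red, green, blue), "z_map" (400x640 float32, m along the optical axis (not along the pixel's ray), 0 where there is no reading), "fov_y" (degrees; the focal length in pixels is half the picture's height over the tangent of half this angle, whatever the lens; pixels are square), "cx", "cy" (the principal point, pixels), "k1" (the pictures are not rectified: a ray, as slopes to the right and down, at radius r is drawn at 1 + k1 r^2 times it, then the intrinsics apply), "extrinsics" (4x4, takes a point from camera to world coordinates); the wrist camera has in their place "mount" (4x4, takes a point from camera to tool coordinates, whose origin is the TCP and whose axes are the flange's). Camera axes: x right, y up, looking along -z (the intrinsics and any distortion apply to the point x, -y, -z); pixel columns grow to the right and rows downward; lengths in m; the calibration is good to about 2 mm. A picture is of the moment at which its call begins: read the wrist's pose just before it.
- manip.sign_off(): hands the job in; it is judged then, once.
The state is a dict: "t": time; "q": joint angles; "qd": joint speeds; "tau": joint torques, N m; "tcp_pos": TCP position; "tool_rot": TCP orientation; "force": force on the tool from outside, world axes, zero at the start; "ft_torque": the same for the moment, N m; "finger_gap": opening from 0.0 (shut) to 1.0 (fully open); "gripper_force": force on a finger pad.
Only numpy, scipy, OpenCV 4.12 (cv2) and the standard library are available. Lean on these libraries where they do the work, as an engineer would, in place of code of your own. Each camera call takes 0.05 s, during which the arm holds its last target. There are 200 camera calls.

## Working session

There is one attempt and no reset: what is moved stays moved. The work goes in short steps, Python scripts to look and compute and a tool call to move; the robot and the scene stay as the last step left them, time stands still between calls to the robot, and variables do not carry over. Pictures are saved under pics/ and viewed, at most 13 in all, crops included, and the job is handed in when it is done.

Besides the shell and the picture viewer there is one more tool, called after "Call:" by a JSON object that holds its "fn" and its "kwargs". drive_tool: Moves the arm, as the interface text tells. Its arguments: {"type":"object","properties":{"plan":{"type":"array"},"newtons":{"type":"number"}},"required":["plan"]}

```bash
ls; mkdir -p pics; cat > h.py <<'E'
import numpy as np, cv2, pickle
from station import manip
from scipy.spatial.transform import Rotation as R
def snap(n):
    s=manip.sense(); d=manip.snapshot(n)
    if n=="wrist":
        T=np.eye(4);T[:3,:3]=R.from_quat(s["tool_rot"]).as_matrix();T[:3,3]=s["tcp_pos"]
        d["E"]=T@np.array(d["mount"])
    else: d["E"]=np.array(d["extrinsics"])
    return d
def save(d,f): cv2.imwrite("pics/"+f,d["image"][:,:,::-1])
def rays(d,uv):
    uv=np.atleast_2d(np.array(uv,float)); f=200/np.tan(np.radians(d["fov_y"]/2))
    K=np.array([[f,0,d["cx"]],[0,f,d["cy"]],[0,0,1]])
    return cv2.undistortPoints(uv[:,None],K,np.array([d["k1"],0,0,0.]))[:,0]
def plane(d,uv,z):
    s=rays(d,uv); v=np.c_[s[:,0],-s[:,1],-np.ones(len(s))]@d["E"][:3,:3].T; o=d["E"][:3,3]
    return o+v*((z-o[2])/v[:,2])[:,None]
def depth(d,uv):
    uv=np.atleast_2d(np.array(uv)).astype(int); s=rays(d,uv); z=d["z_map"][uv[:,1],uv[:,0]][:,None]
    return (np.c_[s[:,0],-s[:,1],-np.ones(len(s))]*z)@d["E"][:3,:3].T+d["E"][:3,3]
def st():
    s=manip.sense()
    for k in ("t","q","tcp_pos","tool_rot","force","finger_gap","gripper_force"): print(k,np.round(s[k],4))
E
python3 - <<'E'
from h import *
st(); print(manip.finger_overhang)
for n in("top","side"):
    d=snap(n); save(d,n+"0.png"); pickle.dump(d,open(n+"0.pkl","wb")); print(n,d["fov_y"],d["cx"],d["cy"],d["k1"],np.round(d["E"],3).tolist())
E
```

```text
pics
t 0.0
q [ 1.0845  0.5285  1.4339  0.      1.1814 -0.1785]
tcp_pos [0.1889 0.5949 0.2107]
tool_rot [ 1.533e-01  9.882e-01 -1.100e-03 -4.000e-04]
force [-0.6908  0.3145  0.042 ]
finger_gap 0.9953
gripper_force 0.0
0.014
top 51.427265278247425 317.3562766148309 200.64317074974554 0.02500414445975114 [[0.009, 0.987, -0.16, 0.332], [-1.0, 0.008, -0.007, -0.004], [-0.005, 0.16, 0.987, 1.188], [0.0, 0.0, 0.0, 1.0]]
side 44.927327203743765 324.5367253892024 203.77933696553885 0.013254470700203668 [[0.991, -0.11, 0.08, 0.612], [0.136, 0.854, -0.502, -0.562], [-0.013, 0.508, 0.861, 1.025], [0.0, 0.0, 0.0, 1.0]]
```

View pics/top0.png

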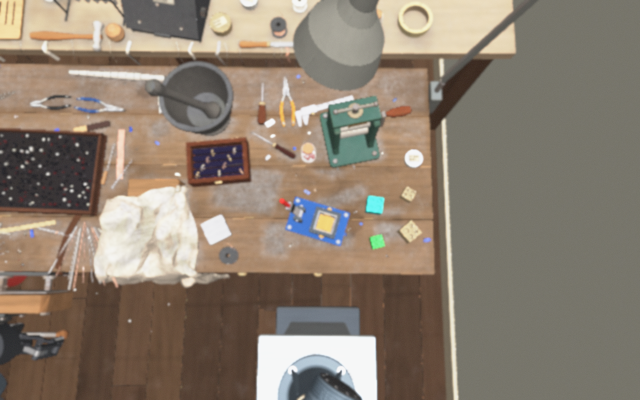

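View pics/side0.png

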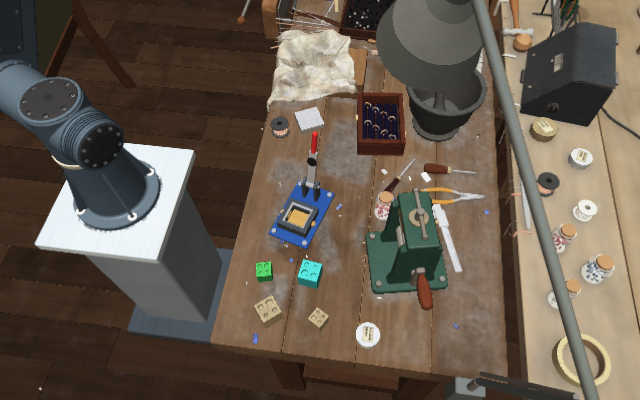

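Top view: the look-alikes are a large brass cube at (411,231), a small brass one at (409,194), a turquoise one at (375,205) and a green one at (377,242). The larger brass cube at (411,231), side (268,310), fits the description. The blue holder is at (318,222), with its hinge and red handle to the left at (290,205). Next I'll check the choice in a close crop and measure.

```bash
python3 - <<'E'
from h import *
t=pickle.load(open("top0.pkl","rb"));s=pickle.load(open("side0.pkl","rb"))
a=cv2.resize(t["image"][170:270,275:435],None,fx=5,fy=5,interpolation=cv2.INTER_CUBIC)[:, :800]
b=cv2.resize(s["image"][120:340,220:360],None,fx=4,fy=4,interpolation=cv2.INTER_CUBIC)
cv2.imwrite("pics/crop.png",a[:,:,::-1]);
# depth-based tops
for name,d,c in(("top",t,[(411,231),(409,194),(375,205),(377,242),(325,222)]),("side",s,[(268,310),(318,317),(310,272),(264,270),(299,215)])):
    H,W=d["z_map"].shape; vv,uu=np.mgrid[0:H,0:W]
    P=depth(d,np.c_[uu.ravel(),vv.ravel()]).reshape(H,W,3)
    for p in c:
        w=P[p[1]-22:p[1]+23,p[0]-22:p[0]+23].reshape(-1,3)
        pp=P[p[1],p[0]]
        top=w[(abs(w[:,2]-pp[2])<.006)&(np.linalg.norm(w[:,:2]-pp[:2],axis=1)<.045)]
        r=cv2.minAreaRect((top[:,:2]*1000).astype(np.float32))
        print(name,p,np.round(pp,3),"rect",np.round(r[0],1),np.round(r[1],1),round(r[2],1),len(top))
# blue base
for name,d in(("top",t),("side",s)):
    h=cv2.cvtColor(d["image"],cv2.COLOR_RGB2HSV)
    m=cv2.inRange(h,(105,150,80),(125,255,255)); n,l,stt,ce=cv2.connectedComponentsWithStats(cv2.morphologyEx(m,cv2.MORPH_CLOSE,np.ones((5,5))))
    i=1+np.argmax(stt[1:,4]); v,u=np.nonzero(l==i)
    q=plane(d,np.c_[u,v],.008); r=cv2.minAreaRect((q[:,:2]*1000).astype(np.float32)); print(name,"base",np.round(r[0],1),np.round(r[1],1),round(r[2],1),stt[i])
    print(np.round(cv2.boxPoints(r),1).tolist())
E
```

```text
top (411, 231) [ 0.435 -0.255  0.044] rect [ 435.4 -252.5] [43.6 44.8] 39.9 238
top (409, 194) [ 0.54  -0.254  0.035] rect [ 542.5 -253. ] [32.4 32.7] 61.5 102
top (375, 205) [ 0.507 -0.157  0.043] rect [ 509.7 -156.3] [44.1 44.6] 82.9 231
top (377, 242) [ 0.405 -0.163  0.031] rect [ 407.2 -161.9] [33.7 33.1] 15.9 141
top (325, 222) [ 0.461 -0.018  0.013] rect [462.6 -18.6] [81.9 86.1] 24.9 318
side (268, 310) [ 0.439 -0.261  0.045] rect [ 436.2 -256.2] [44.  45.4] 39.9 397
side (318, 317) [ 0.544 -0.258  0.032] rect [ 543.  -256.9] [32.2 32.9] 60.4 235
side (310, 272) [ 0.513 -0.165  0.045] rect [ 510.7 -160.1] [45.6 44.1] 82.2 352
side (264, 270) [ 0.41  -0.169  0.034] rect [ 408.5 -166.1] [33.4 34.7] 12.3 221
side (299, 215) [ 0.461 -0.01   0.011] rect [462.9  -1.1] [70.3 87.9] 73.9 300
top base [474.3  35.8] [92.3 93.3] 73.8 [288 200  38  38 488]
[[416.6000061035156, 4.5], [506.29998779296875, -21.5], [532.0, 67.19999694824219], [442.29998779296875, 93.19999694824219]]
side base [466.7  -2. ] [164.7  98.6] 73.7 [ 269  183   65   66 1163]
[[396.20001220703125, -67.19999694824219], [490.79998779296875, -94.9000015258789], [537.2000122070312, 63.099998474121094], [442.5, 90.9000015258789]]
```

View pics/crop.png

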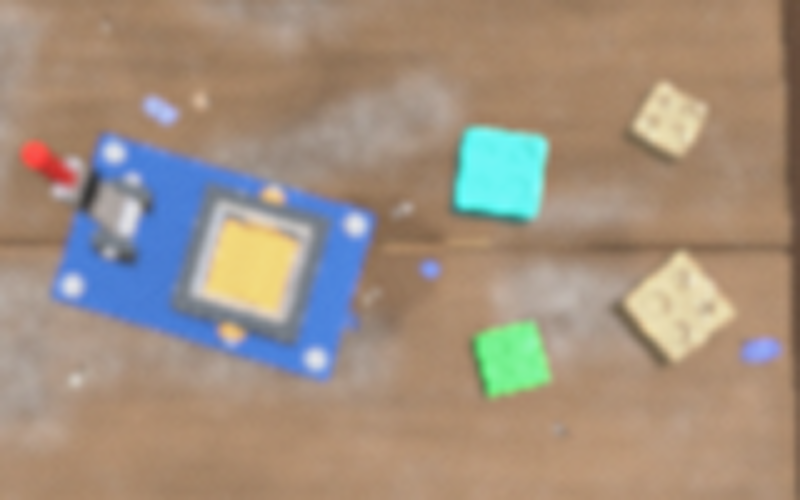

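The crop confirms it: the large brass cube with cups is at crop (680,305), about 44 mm wide, and the smaller brass one at (668,120) measures about 32 mm. I'm moving up and inward first, clear of the handle.

Call:
{"fn": "drive_tool", "kwargs": {"plan": [[-0.03,-0.026,-0.01,0,0,0,1],[-0.03,-0.026,-0.01,0,0,0,1],[-0.03,-0.026,-0.01,0,0,0,1],[-0.03,-0.026,-0.01,0,0,0,1],[-0.03,-0.026,-0.01,0,0,0,1],[-0.03,-0.026,-0.01,0,0,0,1],[-0.03,-0.026,-0.01,0,0,0,1],[-0.03,-0.026,-0.01,0,0,0,1],[-0.03,-0.026,-0.01,0,0,0,1],[-0.03,-0.026,-0.01,0,0,0,1]]}}

```text
t: 1.1
tcp_pos: [0.3967, 0.2554, 0.3119]
tool_rot: [0.153, 0.988, -0.0, -0.0]
force: [0.2, 0.3, -0.9]
finger_gap: 1.004
gripper_force: 0.0
```

Call:
{"fn": "drive_tool", "kwargs": {"plan": [[0,0,0,0,0,8.5,1],[0,0,0,0,0,8.5,1],[0,0,0,0,0,8.5,1],[0,0,0,0,0,8.5,1],[0,0,0,0,0,8.5,1],[0,0,0,0,0,8.5,1],[0,0,0,0,0,8.5,1],[0,0,0,0,0,8.5,1],[0,0,0,0,0,8.5,1],[0,0,0,0,0,8.5,1]]}}

```text
t: 2.1
tcp_pos: [0.3961, 0.2568, 0.3113]
tool_rot: [0.783, 0.623, -0.001, -0.0]
force: [0.3, -0.0, 0.1]
finger_gap: 1.0
gripper_force: 0.0
```

Call:
{"fn": "drive_tool", "kwargs": {"plan": [[-0.038,0.011,0,0,0,0,1],[-0.038,0.011,0,0,0,0,1],[-0.038,0.011,0,0,0,0,1],[-0.038,0.011,0,0,0,0,1],[-0.038,0.011,0,0,0,0,1],[-0.038,0.011,0,0,0,0,1],[-0.038,0.011,0,0,0,0,1],[0,0,0,0,0,3.4,1],[0,0,0,0,0,0,1]]}}

```text
t: 3.0
tcp_pos: [0.4131, -0.0205, 0.3114]
tool_rot: [0.8, 0.6, -0.0, -0.0]
force: [-0.3, 0.3, 0.0]
finger_gap: 1.003
gripper_force: 0.0
```

```bash
python3 - <<'E'
from h import *
d=snap("wrist"); save(d,"w1.png"); pickle.dump(d,open("w1.pkl","wb")); print(np.round(d["mount"],3).tolist(),d["fov_y"],d["cx"],d["cy"],d["k1"]); st()
E
```

```text
[[0.001, 0.949, 0.316, 0.082], [1.0, -0.001, -0.001, 0.001], [-0.0, 0.316, -0.949, -0.162], [0.0, 0.0, 0.0, 1.0]] 58.43443182165972 321.6215099148777 202.449965953277 0.022048128976187433
t 3.05
q [-3.1970e-01  1.0640e-01  1.7834e+00  2.0000e-04  1.2529e+00 -3.9600e-02]
tcp_pos [ 0.413  -0.0197  0.3114]
tool_rot [ 7.989e-01  6.015e-01 -2.000e-04 -5.000e-04]
force [-0.7494  0.4778 -0.1965]
finger_gap 0.9966
gripper_force 0.0
```

View pics/w1.png

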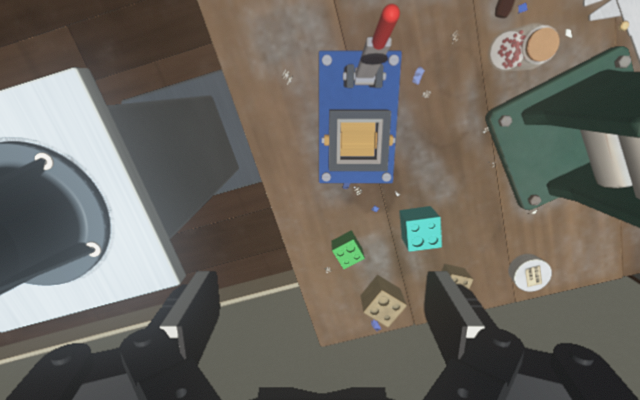

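Wrist view: the nest is at (358,141), the blue base spans (318..400, 50..183), the red handle tip is at (391,13) and the big brass block at (384,301). Next I'll measure the holder, the handle and the block from this picture.

```bash
python3 - <<'E'
from h import *
d=pickle.load(open("w1.pkl","rb")); t=pickle.load(open("top0.pkl","rb")); s=pickle.load(open("side0.pkl","rb"))
h=cv2.cvtColor(d["image"],cv2.COLOR_RGB2HSV)
m=cv2.inRange(h,(105,130,60),(125,255,255)); n,l,q,_=cv2.connectedComponentsWithStats(cv2.morphologyEx(m,cv2.MORPH_CLOSE,np.ones((5,5))))
i=1+np.argmax(q[1:,4]); v,u=np.nonzero(l==i); P=plane(d,np.c_[u,v],.008)
r=cv2.minAreaRect((P[:,:2]*1000).astype(np.float32)); print("base",r); print(cv2.boxPoints(r).round(1).tolist())
# nest rim by depth
H,W=d["z_map"].shape; vv,uu=np.mgrid[0:H,0:W]
D=depth(d,np.c_[uu.ravel(),vv.ravel()]).reshape(H,W,3)
w=D[95:185,315:405].reshape(-1,3); rim=w[(w[:,2]>.030)&(w[:,2]<.038)]
rim=rim[np.linalg.norm(rim[:,:2]-[.461,-.024],axis=1)<.06]
print("rim z",np.median(rim[:,2]),cv2.minAreaRect((rim[:,:2]*1000).astype(np.float32)))
print("seat z",np.median(D[135:145,350:366,2]))
for nm,x in(("w",d),("top",t),("side",s)):
    hh=cv2.cvtColor(x["image"],cv2.COLOR_RGB2HSV)
    red=cv2.inRange(hh,(0,180,90),(6,255,255))|cv2.inRange(hh,(174,180,90),(180,255,255))
    n,l,q,c=cv2.connectedComponentsWithStats(red)
    for i in range(1,n):
        if q[i,4]>12:
            v,u=np.nonzero(l==i);p=depth(x,np.c_[u,v]); p=p[(abs(p[:,0]-.48)<.08)&(abs(p[:,1]-.1)<.1)&(p[:,2]>.12)]
            if len(p)>5:
                hi=p[p[:,2]>np.percentile(p[:,2],70)].mean(0); lo=p[p[:,2]<np.percentile(p[:,2],30)].mean(0)
                print(nm,q[i],"hi",hi.round(4),"lo",lo.round(4),p.mean(0).round(4),"maxz",p[:,2].max())
w=D[275:330,355:412].reshape(-1,3); tp=w[(abs(w[:,2]-.044)<.005)]
print("block",np.median(tp[:,2]),cv2.minAreaRect((tp[:,:2]*1000).astype(np.float32)),len(tp))
E
```

```text
base ((468.3887023925781, 2.23724365234375), (159.7841339111328, 96.0780258178711), 73.77198028564453)
[[399.8999938964844, -61.0], [492.20001220703125, -87.9000015258789], [536.7999877929688, 65.5], [444.6000061035156, 92.4000015258789]]
rim z 0.03367109552341252 ((461.5185546875, -20.228988647460938), (73.78363037109375, 73.64143371582031), 73.80165100097656)
seat z 0.012142518559030119
top [280 200   8   6  21] hi [0.488  0.0873 0.2131] lo [0.4851 0.0794 0.188 ] [0.4867 0.0836 0.2025] maxz 0.21481087264005871
side [311 132   7  21 107] hi [0.4916 0.0812 0.2083] lo [0.4886 0.072  0.1698] [0.4902 0.0766 0.1894] maxz 0.21378496584398066
block 0.043605616659525476 ((437.620849609375, -253.94810485839844), (44.27164077758789, 44.66573715209961), 40.346343994140625) 778
```

Call:
{"fn": "drive_tool", "kwargs": {"plan": [[-0.0435,0.0175,0,0,0,0,1],[-0.0435,0.0175,0,0,0,0,1],[-0.0435,0.0175,0,0,0,0,1],[-0.0435,0.0175,0,0,0,0,1],[-0.0435,0.0175,0,0,0,0,1],[0,0,0.04,0,0,8.4,1],[0,0,0.04,0,0,8.4,1],[0,0,0.04,0,0,8.4,1],[0,0,0.04,0,0,8.4,1],[0,0,0,0,0,0,1]]}}

```text
t: 4.05
tcp_pos: [0.4344, -0.2486, 0.1472]
tool_rot: [0.938, 0.346, -0.003, -0.006]
force: [-0.0, 0.3, 0.6]
finger_gap: 0.999
gripper_force: 0.0
```

```bash
cat >> h.py <<'E'
def blk(d,z,tol=.004,c=None,rad=.04):
    H,W=d["z_map"].shape; vv,uu=np.mgrid[0:H,0:W]
    D=depth(d,np.c_[uu.ravel(),vv.ravel()]); T=np.array(manip.sense()["tcp_pos"]) if c is None else np.array(c)
    ok=(abs(D[:,2]-z)<tol)&(np.linalg.norm(D[:,:2]-T[:2],axis=1)<rad)
    return cv2.minAreaRect((D[ok,:2]*1000).astype(np.float32)),ok.sum(),np.median(D[ok,2])
E
python3 - <<'E'
from h import *
d=snap("wrist"); save(d,"w2.png"); st(); print(blk(d,.044))
E
```

```text
t 4.1
q [-7.4350e-01  4.5860e-01  1.7934e+00  1.0000e-04  8.9640e-01  1.1730e-01]
tcp_pos [ 0.4363 -0.2503  0.1498]
tool_rot [ 0.9377  0.3475 -0.0015 -0.003 ]
force [-0.4159 -0.7501  0.2553]
finger_gap 1.0007
gripper_force 0.0
(((438.06097412109375, -254.84410095214844), (44.266178131103516, 43.436065673828125), 39.86664581298828), np.int64(2394), np.float64(0.04382261293732723))
```

View pics/w2.png

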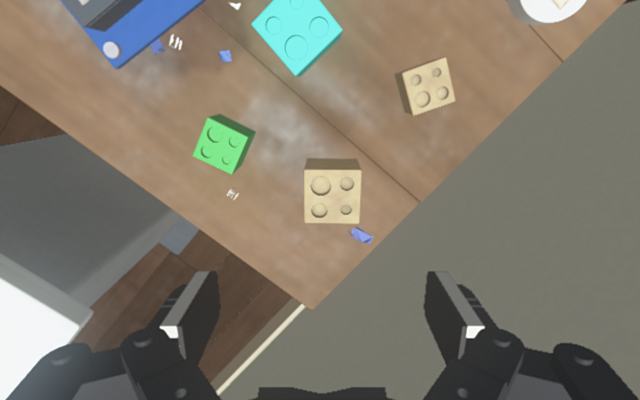

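The view shows the big block at (332,195), square to the fingers. I'm correcting the offset and going down part of the way.

Call:
{"fn": "drive_tool", "kwargs": {"plan": [[-0.0016,0.004,0.02,0,0,0.8,1],[0,0,0.02,0,0,0,1],[0,0,0.02,0,0,0,1],[0,0,0,0,0,0,1],[0,0,0,0,0,0,1]]}}

```text
t: 4.6
tcp_pos: [0.4401, -0.2573, 0.0935]
tool_rot: [0.941, 0.34, 0.001, 0.001]
force: [-0.8, -0.3, -0.4]
finger_gap: 0.999
gripper_force: 0.0
```

```bash
python3 - <<'E'
from h import *
d=snap("wrist"); st(); b=blk(d,.044); print(b)
s=manip.sense(); e=np.r_[np.array(b[0][0])/1000,.041]-s["tcp_pos"]; print("tool delta",R.from_quat(s["tool_rot"]).inv().apply(e).round(4), R.from_quat(s["tool_rot"]).as_matrix().round(4).tolist())
E
```

```text
t 4.65
q [-0.7487  0.5571  1.8286 -0.      0.7521  0.1293]
tcp_pos [ 0.4402 -0.2575  0.0937]
tool_rot [9.406e-01 3.395e-01 9.000e-04 1.700e-03]
force [0.5045 0.6567 0.1557]
finger_gap 1.0022
gripper_force 0.0
(((437.5126647949219, -254.98550415039062), (45.11564254760742, 44.05204772949219), 40.02424621582031), np.int64(3637), np.float64(0.0438234742641396))
tool delta [-0.0005 -0.0039  0.0527] [[0.7695, 0.6387, 0.0028], [0.6387, -0.7695, -0.0026], [0.0005, 0.0038, -1.0]]
```

Call:
{"fn": "drive_tool", "kwargs": {"plan": [[-0.0005,-0.004,0,0,0,0,1],[0,0,0.02,0,0,0,1],[0,0,0.02,0,0,0,1],[0,0,0.0125,0,0,0,1],[0,0,0,0,0,0,1],[0,0,0,0,0,0,-1],[0,0,0,0,0,0,-1],[0,0,0,0,0,0,-1],[0,0,0,0,0,0,-1],[0,0,0,0,0,0,-1]], "newtons": 80}}

```text
t: 5.65
tcp_pos: [0.436, -0.2541, 0.0396]
tool_rot: [0.941, 0.338, 0.0, 0.0]
force: [-0.0, -0.3, 0.3]
finger_gap: 0.145
gripper_force: 0.0
```

Call:
{"fn": "drive_tool", "kwargs": {"plan": [[0,0,0,0,0,0,-1],[0,0,0,0,0,0,-1],[0,0,0,0,0,0,-1],[0,0,0,0,0,0,-1]]}}

```text
t: 6.05
tcp_pos: [0.4358, -0.254, 0.0392]
tool_rot: [0.941, 0.338, -0.0, -0.0]
force: [0.6, -0.3, -0.0]
finger_gap: -0.004
gripper_force: 0.0
```

The fingers closed on nothing, so I'm looking before doing anything else.

```bash
python3 - <<'E'
from h import *
d=snap("wrist"); t=snap("side"); im=np.vstack([d["image"][130:400,100:540],cv2.resize(t["image"][230:350,180:376],(440,270),interpolation=cv2.INTER_CUBIC)])
cv2.imwrite("pics/miss.png",im[:,:,::-1]); st(); print(blk(d,.044,c=(.437,-.254),rad=.07))
E
```

```text
t 6.15
q [-0.7495  0.6543  1.8686 -0.      0.6187  0.1308]
tcp_pos [ 0.4358 -0.254   0.0392]
tool_rot [ 0.941   0.3384 -0.     -0.    ]
force [-0.1198  0.5575  0.5715]
finger_gap 0.001
gripper_force 0.0
(((437.9375915527344, -254.70211791992188), (44.355167388916016, 44.184688568115234), 40.09444808959961), np.int64(4046), np.float64(0.04377646839913189))
```

View pics/miss.png

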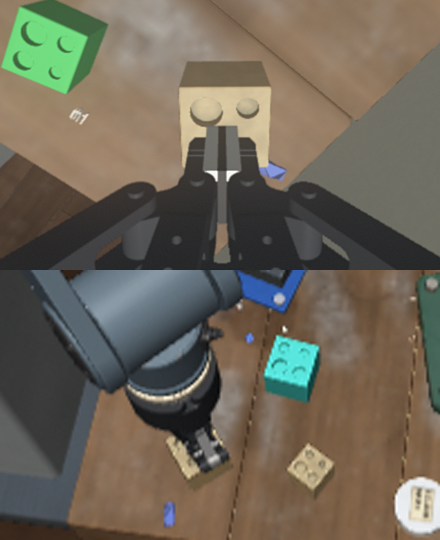

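The crop shows the block untouched at crop (225,115), with the shut fingers overlapping it in the picture. I'll use depth to find where the fingertips really are in the tool frame.

```bash
python3 - <<'E'
from h import *
s=manip.sense(); A=R.from_quat(s["tool_rot"])
d=snap("wrist"); 
for u,v in [(312,258),(322,258),(332,258),(312,270),(332,270),(312,290),(332,290),(300,275),(345,275),(322,300),(322,340)]:
    p=depth(d,(u,v))[0]; print("w",u,v,p.round(4),A.inv().apply(p-s["tcp_pos"]).round(4),d["image"][v,u])
d=snap("side")
H,W=d["z_map"].shape; vv,uu=np.mgrid[0:H,0:W]
D=depth(d,np.c_[uu.ravel(),vv.ravel()]); T=A.inv().apply(D-s["tcp_pos"])
ok=(abs(T[:,0])<.06)&(abs(T[:,1])<.06)&(D[:,2]>.047)&(T[:,2]>-.06)
for a in np.arange(-.06,.02,.005):
    k=ok&(T[:,2]>=a)&(T[:,2]<a+.005)
    if k.sum(): print("side tool z",round(a,3),k.sum(),T[k].min(0).round(3),T[k].max(0).round(3))
E
```

```text
w 312 258 [ 0.4427 -0.2436  0.0646] [ 0.0119 -0.0036 -0.0254] [117 115 109]
w 322 258 [ 0.4457 -0.2466  0.0655] [ 0.0123  0.0006 -0.0263] [68 64 55]
w 332 258 [ 0.4483 -0.2499  0.0652] [ 0.0122  0.0048 -0.026 ] [114 113 107]
w 312 270 [ 0.443  -0.2437  0.0753] [ 0.0121 -0.0034 -0.0361] [115 114 108]
w 332 270 [ 0.4483 -0.2495  0.076 ] [ 0.0125  0.0045 -0.0368] [115 114 108]
w 312 290 [ 0.4436 -0.2437  0.0904] [ 0.0125 -0.003  -0.0512] [112 111 106]
w 332 290 [ 0.4476 -0.2496  0.0893] [ 0.0118  0.0042 -0.0501] [112 111 106]
w 300 275 [ 0.4365 -0.2425  0.0717] [ 0.0078 -0.0084 -0.0325] [66 61 55]
w 345 275 [ 0.4483 -0.2567  0.0718] [ 0.0079  0.01   -0.0326] [67 63 56]
w 322 300 [ 0.4455 -0.2467  0.0958] [ 0.012   0.0006 -0.0566] [68 65 62]
w 322 340 [ 0.4333 -0.2569  0.0965] [-0.0038  0.0006 -0.0573] [97 95 93]
side tool z -0.045 1 [-0.009  0.007 -0.042] [-0.009  0.007 -0.042]
side tool z -0.04 4 [-0.012  0.004 -0.039] [-0.009  0.008 -0.035]
side tool z -0.01 8 [-0.023 -0.012 -0.01 ] [-0.012  0.025 -0.008]
```

The measured fingertips are about 25 mm behind the reported TCP, not the 14 mm ahead of it that the interface text says. They closed above the block without touching it. I'll trust the measurement: open, re-measure the tips, then go lower while watching force.

Call:
{"fn": "drive_tool", "kwargs": {"plan": [[0,0,0,0,0,0,1],[0,0,0,0,0,0,1],[0,0,0,0,0,0,1],[0,0,0,0,0,0,1],[0,0,0,0,0,0,1],[0,0,0,0,0,0,1],[0,0,0,0,0,0,1]]}}

```text
t: 6.95
tcp_pos: [0.4359, -0.254, 0.0392]
tool_rot: [0.941, 0.338, 0.0, 0.0]
force: [0.7, 0.1, 0.4]
finger_gap: 1.0
gripper_force: 0.0
```

```bash
cat >> h.py <<'E'
def tips(d):
    s=manip.sense(); A=R.from_quat(s["tool_rot"]); vv,uu=np.mgrid[200:400,100:560]
    uv=np.c_[uu.ravel(),vv.ravel()]; T=A.inv().apply(depth(d,uv)-s["tcp_pos"])
    for nm,sg in(("-y",-1),("+y",1)):
        k=(sg*T[:,1]>.001)&(sg*T[:,1]<.065)&(T[:,0]>.008)&(T[:,0]<.014)&(T[:,2]>-.055)&(T[:,2]<.02)&(d["image"][uv[:,1],uv[:,0]].max(1)<130)
        if k.sum():
            m=k&(T[:,2]>np.percentile(T[k,2],97)); print(nm,k.sum(),"tip z",T[k,2].max().round(4),np.percentile(T[k,2],97).round(4),"at",T[m].mean(0).round(4),uv[m].mean(0).round(0),"inner y",(sg*T[k,1]).min().round(4))
E
python3 - <<'E'
from h import *
d=snap("wrist"); st(); tips(d); print(blk(d,.044))
E
```

```text
t 7.0
q [-0.7495  0.6542  1.8686 -0.      0.6188  0.1308]
tcp_pos [ 0.4359 -0.254   0.0392]
tool_rot [0.941  0.3385 0.     0.    ]
force [-0.4876 -0.2394 -0.1318]
finger_gap 1.0007
gripper_force 0.0
-y 836 tip z -0.0012 -0.0365 at [ 0.0102 -0.0423 -0.034 ] [215. 272.] inner y 0.0151
+y 886 tip z 0.0005 -0.035 at [ 0.0092  0.024  -0.0115] [375. 251.] inner y 0.0085
(((437.74249267578125, -254.81610107421875), (44.680049896240234, 44.048675537109375), 40.01395034790039), np.int64(5938), np.float64(0.043770389922211786))
```

Call:
{"fn": "drive_tool", "kwargs": {"plan": [[0.001,0.0018,0,0,0,0,1],[0,0,0.01,0,0,0,1],[0,0,0.01,0,0,0,1],[0,0,0.01,0,0,0,1],[0,0,0.005,0,0,0,1],[0,0,0.004,0,0,0,1],[0,0,0,0,0,0,1],[0,0,0,0,0,0,1]]}}

```text
t: 7.8
tcp_pos: [0.4378, -0.2547, 0.0001]
tool_rot: [0.941, 0.338, -0.0, -0.0]
force: [0.1, 0.5, 0.6]
finger_gap: 0.996
gripper_force: 0.0
```

Call:
{"fn": "drive_tool", "kwargs": {"plan": [[0,0,0,0,0,0,-1],[0,0,0,0,0,0,-1],[0,0,0,0,0,0,-1],[0,0,0,0,0,0,-1],[0,0,0,0,0,0,-1],[0,0,0,0,0,0,-1]], "newtons": 80}}

```text
t: 8.4
tcp_pos: [0.438, -0.2549, 0.0009]
tool_rot: [0.941, 0.338, 0.0, 0.0]
force: [-0.1, 0.5, 5.2]
finger_gap: 0.497
gripper_force: 83.6
```

```bash
python3 - <<'E'
from h import *
d=snap("wrist"); save(d,"w3.png"); st(); tips(d); print(blk(d,.044))
E
```

```text
t 8.45
q [-0.7479  0.7304  1.8753  0.      0.535   0.1323]
tcp_pos [ 0.438  -0.2549  0.0009]
tool_rot [9.410e-01 3.384e-01 2.000e-04 4.000e-04]
force [-0.0928  0.5051  5.8443]
finger_gap 0.4938
gripper_force 83.5965
-y 918 tip z -0.0243 -0.0282 at [ 0.0117 -0.0262 -0.027 ] [258. 260.] inner y 0.0206
+y 1037 tip z 0.0055 0.0031 at [0.011  0.0456 0.004 ] [411. 233.] inner y 0.0064
(((438.0459289550781, -255.2058868408203), (45.48484420776367, 69.77557373046875), 39.93228530883789), np.int64(10131), np.float64(0.04378158947403629))
```

View pics/w3.png

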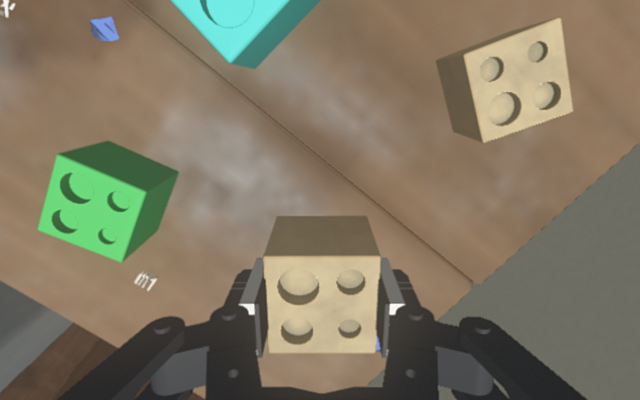

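The block is held squarely, at (322,300), with the tips gripping its upper 16 mm. If the wrist camera sat on the hinge side it could hit the raised strap, so I'll turn the other way and keep the camera away from it. Lifting now.

Call:
{"fn": "drive_tool", "kwargs": {"plan": [[0,0,-0.01,0,0,0,-1],[0,0,-0.03,0,0,0,-1],[0,0,-0.04,0,0,0,-1],[0,0,-0.04,0,0,0,-1],[0,0,-0.03,0,0,0,-1],[0,0,0,0,0,0,-1],[0,0,0,0,0,0,-1]]}}

```text
t: 9.15
tcp_pos: [0.4371, -0.2542, 0.1499]
tool_rot: [0.941, 0.338, -0.0, -0.0]
force: [0.1, 0.8, -6.5]
finger_gap: 0.501
gripper_force: 83.4
```

Call:
{"fn": "drive_tool", "kwargs": {"plan": [[0,0,0,0,0,7,-1],[0,0,0,0,0,7,-1],[0,0,0,0,0,7,-1],[0,0,0,0,0,7,-1],[0,0,0,0,0,7,-1],[0,0,0,0,0,7,-1],[0,0,0,0,0,7,-1],[0,0,0,0,0,6.8,-1],[0,0,0,0,0,0,-1],[0,0,0,0,0,0,-1]]}}

```text
t: 10.15
tcp_pos: [0.4366, -0.2537, 0.1483]
tool_rot: [0.99, -0.14, -0.002, -0.001]
force: [1.0, 0.4, -5.1]
finger_gap: 0.498
gripper_force: 83.3
```

```bash
cat >> h.py <<'E'
def go(x,y,z,ya):
    s=manip.sense(); A=R.from_quat(s["tool_rot"]); M=A.as_matrix()
    print("tool shift",A.inv().apply(np.array([x,y,z])-s["tcp_pos"]).round(4),"turn z",round((np.degrees(np.arctan2(M[1,1],M[0,1]))-ya+180)%360-180,2),"tilt",M[2,:2].round(4))
E
python3 - <<'E'
from h import *
st(); go(.38,-.02,.15,-106.2)
E
```

```text
t 10.15
q [-0.748   0.4625  1.7917 -0.      0.8919  1.1037]
tcp_pos [ 0.4366 -0.2537  0.1483]
tool_rot [ 0.9901 -0.14   -0.0018 -0.0013]
force [ 0.9946  0.3937 -5.079 ]
finger_gap 0.4976
gripper_force 83.3248
tool shift [-0.1192 -0.2089 -0.0008] turn z 0.1 tilt [-0.004 -0.002]
```

Call:
{"fn": "drive_tool", "kwargs": {"plan": [[-0.02,-0.038,0,0,0,0,-1],[-0.02,-0.038,0,0,0,0,-1],[-0.02,-0.038,0,0,0,0,-1],[-0.02,-0.038,0,0,0,0,-1],[-0.02,-0.038,0,0,0,0,-1],[-0.02,-0.038,0,0,0,0,-1],[0,0,0,0,0,0,-1],[0,0,0,0,0,0,-1],[0,0,0,0,0,0,-1]]}}

```text
t: 11.05
tcp_pos: [0.3872, -0.0029, 0.1502]
tool_rot: [0.99, -0.141, 0.001, 0.0]
force: [0.8, 0.4, -5.4]
finger_gap: 0.495
gripper_force: 84.0
```

```bash
python3 - <<'E'
from h import *
d=snap("wrist"); save(d,"w4.png"); pickle.dump(d,open("w4.pkl","wb")); st(); print(blk(d,.0337,c=(.4618,-.02),rad=.06)); s=manip.sense()
print("block",blk(d,s["tcp_pos"][2]+.043,.004,c=s["tcp_pos"],rad=.025))
h=cv2.cvtColor(d["image"],cv2.COLOR_RGB2HSV)
m=cv2.inRange(h,(105,130,60),(125,255,255)); n,l,q,_=cv2.connectedComponentsWithStats(cv2.morphologyEx(m,cv2.MORPH_CLOSE,np.ones((5,5))))
i=1+np.argmax(q[1:,4]); v,u=np.nonzero(l==i); P=plane(d,np.c_[u,v],.008)
r=cv2.minAreaRect((P[:,:2]*1000).astype(np.float32)); print("base",r,q[i])
E
```

```text
t 11.1
q [-2.9890e-01  3.2550e-01  2.0685e+00 -3.0000e-04  7.4650e-01  1.5558e+00]
tcp_pos [ 0.3872 -0.0032  0.1502]
tool_rot [ 9.900e-01 -1.414e-01  5.000e-04  2.000e-04]
force [ 0.6377 -0.5918 -4.5236]
finger_gap 0.4968
gripper_force 83.9527
(((461.96173095703125, -19.743885040283203), (74.17691040039062, 73.81364440917969), 73.98855590820312), np.int64(6383), np.float64(0.03366467535841705))
block (((387.20526123046875, -2.8689746856689453), (44.512054443359375, 44.8359489440918), 72.26168060302734), np.int64(8452), np.float64(0.19309974243980102))
base ((468.02166748046875, 1.5953445434570312), (162.47764587402344, 97.5744857788086), 73.71861267089844) [  182    23   212   129 10997]
```

View pics/w4.png

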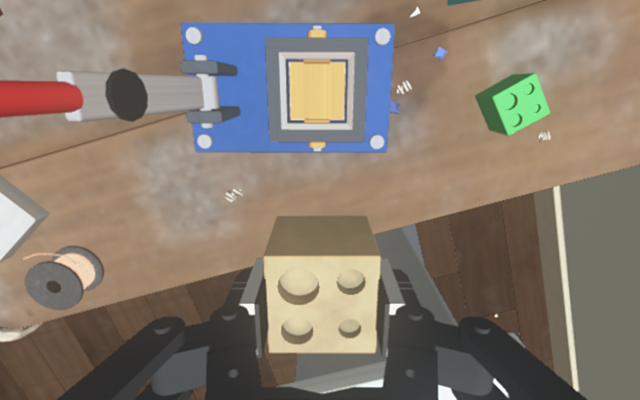

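The view shows the nest centre at about (317,91), clear of the held block, with the strap to the left. The nest is at (0.462, -0.020). Moving above it.

```bash
python3 - <<'E'
from h import *
go(.4619,-.0199,.12,-106.2)
E
```

```text
tool shift [ 0.0763 -0.0049  0.0303] turn z -0.06 tilt [0.0011 0.0002]
```

Call:
{"fn": "drive_tool", "kwargs": {"plan": [[0.025,-0.0016,0.01,0,0,0,-1],[0.025,-0.0016,0.01,0,0,0,-1],[0.0263,-0.0017,0.01,0,0,0,-1],[0,0,0.02,0,0,0,-1],[0,0,0.02,0,0,0,-1],[0,0,0.02,0,0,0,-1],[0,0,0,0,0,0,-1],[0,0,0,0,0,0,-1],[0,0,0,0,0,0,-1]]}}

```text
t: 12.0
tcp_pos: [0.4619, -0.0197, 0.0609]
tool_rot: [0.99, -0.142, 0.001, 0.0]
force: [0.8, -0.4, -4.2]
finger_gap: 0.498
gripper_force: 83.8
```

```bash
python3 - <<'E'
from h import *
st(); go(.4619,-.0199,.038,-106.2)
d=snap("side"); cv2.imwrite("pics/s5.png",cv2.resize(d["image"][80:280,180:440],(780,600),interpolation=cv2.INTER_CUBIC)[:,:,::-1])
E
```

```text
t 12.0
q [-0.2851  0.5816  1.9647 -0.      0.5933  1.57  ]
tcp_pos [ 0.4619 -0.0197  0.0609]
tool_rot [ 9.899e-01 -1.417e-01  1.000e-03  1.000e-04]
force [ 0.7513 -0.3535 -4.1949]
finger_gap 0.498
gripper_force 83.798
tool shift [-0.      0.0002  0.0229] turn z -0.09 tilt [0.002 0.   ]
```

View pics/s5.png

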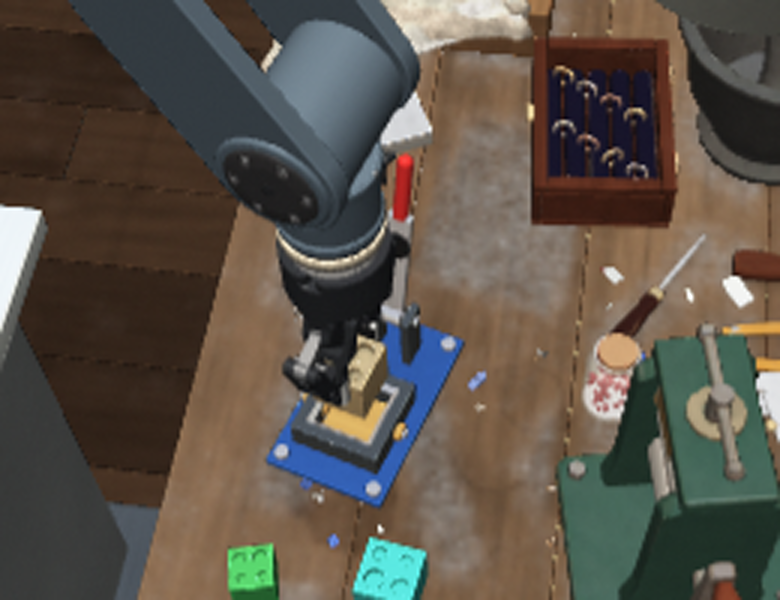

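The side view shows the block above the nest and the wrist clear of the strap. Lowering gently now, watching the force.

Call:
{"fn": "drive_tool", "kwargs": {"plan": [[0,0,0.01,0,0,0,-1],[0,0,0.01,0,0,0,-1],[0,0,0.003,0,0,0,-1],[0,0,0.002,0,0,0,-1],[0,0,0.002,0,0,0,-1],[0,0,0.001,0,0,0,-1],[0,0,0,0,0,0,-1]]}}

```text
t: 12.75
tcp_pos: [0.4609, -0.0189, 0.0322]
tool_rot: [0.99, -0.141, -0.0, -0.0]
force: [0.4, 0.4, -6.0]
finger_gap: 0.498
gripper_force: 84.0
```

Call:
{"fn": "drive_tool", "kwargs": {"plan": [[0,0,0.001,0,0,0,-1],[0,0,0.001,0,0,0,-1],[0,0,0.001,0,0,0,-1],[0,0,0.001,0,0,0,-1],[0,0,0,0,0,0,-1]]}}

```text
t: 13.25
tcp_pos: [0.4612, -0.0192, 0.0281]
tool_rot: [0.99, -0.141, 0.0, 0.0]
force: [-0.8, -2.7, -4.7]
finger_gap: 0.498
gripper_force: 84.1
```

Call:
{"fn": "drive_tool", "kwargs": {"plan": [[0,0.0005,0.001,0,0,0,-1],[0,0,0.001,0,0,0,-1],[0,0,0.001,0,0,0,-1],[0,0,0.001,0,0,0,-1],[0,0,0,0,0,0,-1]]}}

```text
t: 13.75
tcp_pos: [0.4618, -0.0196, 0.0243]
tool_rot: [0.99, -0.141, 0.001, 0.0]
force: [2.2, 0.3, -2.5]
finger_gap: 0.495
gripper_force: 84.4
```

Call:
{"fn": "drive_tool", "kwargs": {"plan": [[0,0,0.0005,0,0,0,-1],[0,0,0.0005,0,0,0,-1],[0,0,0.0005,0,0,0,-1],[0,0,0.0005,0,0,0,-1],[0,0,0,0,0,0,-1]]}}

```text
t: 14.25
tcp_pos: [0.4614, -0.0195, 0.0225]
tool_rot: [0.99, -0.141, 0.001, 0.0]
force: [3.3, -0.3, 3.8]
finger_gap: 0.499
gripper_force: 85.0
```

Call:
{"fn": "drive_tool", "kwargs": {"plan": [[0,0,0.0005,0,0,0,-1],[0,0,0.0005,0,0,0,-1],[0,0,0.0005,0,0,0,-1],[0,0,0,0,0,0,-1]]}}

```text
t: 14.65
tcp_pos: [0.4611, -0.0195, 0.0206]
tool_rot: [0.99, -0.141, 0.0, 0.0]
force: [2.6, -0.5, 3.0]
finger_gap: 0.499
gripper_force: 85.1
```

Call:
{"fn": "drive_tool", "kwargs": {"plan": [[0,0,0.0005,0,0,0,-1],[0,0,0.0005,0,0,0,-1],[0,0,0.0005,0,0,0,-1],[0,0,0,0,0,0,-1]]}}

```text
t: 15.05
tcp_pos: [0.4611, -0.0195, 0.019]
tool_rot: [0.99, -0.141, 0.0, 0.0]
force: [4.4, -0.8, -1.1]
finger_gap: 0.493
gripper_force: 84.9
```

Call:
{"fn": "drive_tool", "kwargs": {"plan": [[0,0,0.0005,0,0,0,-1],[0,0,0.0005,0,0,0,-1],[0,0,0.0005,0,0,0,-1],[0,0,0,0,0,0,-1]]}}

```text
t: 15.45
tcp_pos: [0.4611, -0.0195, 0.0177]
tool_rot: [0.99, -0.141, 0.0, 0.0]
force: [3.9, -2.4, -0.5]
finger_gap: 0.493
gripper_force: 84.9
```

Call:
{"fn": "drive_tool", "kwargs": {"plan": [[0.0004,0.0002,0.0005,0,0,0,-1],[0,0,0.0005,0,0,0,-1],[0,0,0.0005,0,0,0,-1],[0,0,0.0005,0,0,0,-1],[0,0,0,0,0,0,-1]]}}

```text
t: 15.95
tcp_pos: [0.461, -0.0197, 0.0156]
tool_rot: [0.99, -0.141, -0.0, -0.0]
force: [4.7, -0.2, -0.5]
finger_gap: 0.495
gripper_force: 84.9
```

Call:
{"fn": "drive_tool", "kwargs": {"plan": [[0,0,0.0005,0,0,0,-1],[0,0,0.0005,0,0,0,-1],[0,0,0.0003,0,0,0,-1],[0,0,0,0,0,0,-1]]}}

```text
t: 16.35
tcp_pos: [0.461, -0.0197, 0.0143]
tool_rot: [0.99, -0.141, -0.0, 0.0]
force: [3.7, -1.8, -0.7]
finger_gap: 0.495
gripper_force: 84.9
```

Call:
{"fn": "drive_tool", "kwargs": {"plan": [[0,0,0.0004,0,0,0,-1],[0,0,0.0003,0,0,0,-1],[0,0,0.0003,0,0,0,-1],[0,0,0,0,0,0,-1]]}}

```text
t: 16.75
tcp_pos: [0.461, -0.0197, 0.0134]
tool_rot: [0.99, -0.141, -0.0, 0.0]
force: [3.4, -1.8, 0.2]
finger_gap: 0.5
gripper_force: 84.9
```

Call:
{"fn": "drive_tool", "kwargs": {"plan": [[0,0,0.0003,0,0,0,-1],[0,0,0.0003,0,0,0,-1],[0,0,0,0,0,0,-1]]}}

```text
t: 17.05
tcp_pos: [0.461, -0.0197, 0.013]
tool_rot: [0.99, -0.141, -0.0, 0.0]
force: [3.2, -0.5, 3.3]
finger_gap: 0.5
gripper_force: 85.2
```

Contact is starting, with the seat at about z = 12 mm. Building up the force in small steps.

Call:
{"fn": "drive_tool", "kwargs": {"plan": [[0,0,0.0003,0,0,0,-1],[0,0,0,0,0,0,-1]]}}

```text
t: 17.25
tcp_pos: [0.4611, -0.0197, 0.013]
tool_rot: [0.99, -0.141, 0.0, 0.0]
force: [2.5, -0.6, 7.1]
finger_gap: 0.498
gripper_force: 85.7
```

Call:
{"fn": "drive_tool", "kwargs": {"plan": [[0,0,0.0003,0,0,0,-1],[0,0,0,0,0,0,-1]]}}

```text
t: 17.45
tcp_pos: [0.4611, -0.0197, 0.0129]
tool_rot: [0.99, -0.141, 0.0, 0.0]
force: [2.3, -1.6, 9.7]
finger_gap: 0.499
gripper_force: 86.1
```

Call:
{"fn": "drive_tool", "kwargs": {"plan": [[0,0,0.0003,0,0,0,-1],[0,0,0.0003,0,0,0,-1],[0,0,0,0,0,0,-1]]}}

```text
t: 17.75
tcp_pos: [0.4611, -0.0197, 0.0129]
tool_rot: [0.99, -0.141, 0.0, 0.0]
force: [1.8, -1.1, 16.3]
finger_gap: 0.497
gripper_force: 86.8
```

Call:
{"fn": "drive_tool", "kwargs": {"plan": [[0,0,0.0003,0,0,0,-1],[0,0,0,0,0,0,-1],[0,0,0,0,0,0,-1]]}}

```text
t: 18.05
tcp_pos: [0.4611, -0.0197, 0.0129]
tool_rot: [0.99, -0.141, 0.001, 0.0]
force: [1.5, -1.5, 18.4]
finger_gap: 0.497
gripper_force: 87.2
```

Call:
{"fn": "drive_tool", "kwargs": {"plan": [[0,0,0,0,0,0,-1],[0,0,0,0,0,0,-1],[0,0,0,0,0,0,-1],[0,0,0,0,0,0,-1],[0,0,0,0,0,0,-1],[0,0,0,0,0,0,-1],[0,0,0,0,0,0,-1]]}}

```text
t: 18.75
tcp_pos: [0.4611, -0.0197, 0.0129]
tool_rot: [0.99, -0.141, 0.001, 0.0]
force: [1.2, -1.0, 18.8]
finger_gap: 0.5
gripper_force: 87.2
```

Call:
{"fn": "drive_tool", "kwargs": {"plan": [[0,0,0,0,0,0,0.2],[0,0,0,0,0,0,0.3],[0,0,0,0,0,0,0.3],[0,0,0,0,0,0,0.3],[0,0,0,0,0,0,0.3]]}}

```text
t: 19.25
tcp_pos: [0.4604, -0.0194, 0.0109]
tool_rot: [0.99, -0.141, -0.001, -0.0]
force: [-0.1, -0.2, 0.4]
finger_gap: 0.653
gripper_force: 0.0
```

Released. Rising and backing off to check the block.

Call:
{"fn": "drive_tool", "kwargs": {"plan": [[0,0,-0.01,0,0,0,0.3],[0,0,-0.03,0,0,0,0.3],[0,0,-0.045,0,0,0,0.3],[0,0,-0.045,0,0,0,0.3],[0,0,-0.045,0,0,0,0.3],[-0.03,0,-0.03,0,0,0,-1],[-0.03,0,-0.03,0,0,0,-1],[0,0,0,0,0,0,-1],[0,0,0,0,0,0,-1],[0,0,0,0,0,0,-1]]}}

```text
t: 20.25
tcp_pos: [0.4038, -0.0031, 0.2459]
tool_rot: [0.99, -0.141, -0.0, 0.0]
force: [-0.3, 0.5, 0.2]
finger_gap: -0.001
gripper_force: 0.0
```

```bash
python3 - <<'E'
from h import *
d=snap("wrist"); save(d,"w6.png"); pickle.dump(d,open("w6.pkl","wb")); st(); print("block",blk(d,.056,.006,c=(.4615,-.02),rad=.04)); print("rim",blk(d,.0337,.003,c=(.4615,-.02),rad=.06))
tips(d)
h=cv2.cvtColor(d["image"],cv2.COLOR_RGB2HSV); red=cv2.inRange(h,(0,180,90),(6,255,255))|cv2.inRange(h,(174,180,90),(180,255,255))
v,u=np.nonzero(red); p=depth(d,np.c_[u,v]); k=(p[:,2]>.1)&(p[:,1]>.03); p=p[k]
if len(p): print("red",len(p),p.min(0).round(4),p.max(0).round(4),"hi",p[p[:,2]>np.percentile(p[:,2],80)].mean(0).round(4),"lo",p[p[:,2]<np.percentile(p[:,2],20)].mean(0).round(4))
E
```

```text
t 20.3
q [-2.8610e-01  1.7600e-01  1.9064e+00 -1.0000e-04  1.0605e+00  1.5683e+00]
tcp_pos [ 0.4038 -0.0031  0.2456]
tool_rot [ 9.900e-01 -1.413e-01 -6.000e-04 -1.000e-04]
force [ 0.3277  0.1907 -1.313 ]
finger_gap -0.0024
gripper_force 0.0
block (((461.24371337890625, -19.03500747680664), (43.91329574584961, 43.68275833129883), 73.99466705322266), np.int64(1922), np.float64(0.055792341786818966))
rim (((461.91607666015625, -19.7799072265625), (73.89328002929688, 73.21739959716797), 73.7690658569336), np.int64(3120), np.float64(0.033737436074308264))
-y 866 tip z -0.0231 -0.0253 at [ 0.0117 -0.0041 -0.0244] [313. 256.] inner y 0.0012
+y 747 tip z -0.023 -0.026 at [ 0.0118  0.0035 -0.0246] [331. 257.] inner y 0.001Traceback (most recent call last):
  File "<stdin>", line 5, in <module>
  File "h.py", line 20, in depth
    uv=np.atleast_2d(np.array(uv)).astype(int); s=rays(d,uv); z=d["z_map"][uv[:,1],uv[:,0]][:,None]
                                                  ~~~~^^^^^^
  File "h.py", line 15, in rays
    return cv2.undistortPoints(uv[:,None],K,np.array([d["k1"],0,0,0.]))[:,0]
           ~~~~~~~~~~~~~~~~~~~^^^^^^^^^^^^^^^^^^^^^^^^^^^^^^^^^^^^^^^^^
cv2.error: OpenCV(4.12.0) /io/opencv/modules/calib3d/src/undistort.dispatch.cpp:347: error: (-215:Assertion failed) CV_IS_MAT(_src) && CV_IS_MAT(_dst) && (_src->rows == 1 || _src->cols == 1) && (_dst->rows == 1 || _dst->cols == 1) && _src->cols + _src->rows - 1 == _dst->rows + _dst->cols - 1 && (CV_MAT_TYPE(_src->type) == CV_32FC2 || CV_MAT_TYPE(_src->type) == CV_64FC2) && (CV_MAT_TYPE(_dst->type) == CV_32FC2 || CV_MAT_TYPE(_dst->type) == CV_64FC2) in function 'cvUndistortPointsInternal'
```

View pics/w6.png

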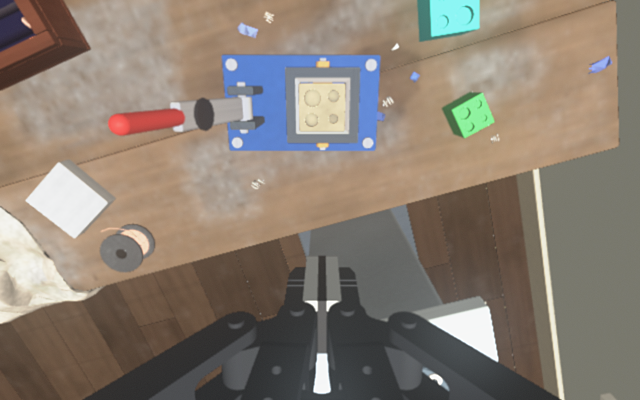

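The view confirms the block is home at (322,105), its top at z = 0.0558 (22 mm deep) and within about 1 mm of centre. The strap still stands open, red tip at (122,124). Next I'll go over the handle to its far side with shut fingers and push it down along the arc.

Call:
{"fn": "drive_tool", "kwargs": {"plan": [[0.015,-0.034,0,0,0,0,-1],[0.015,-0.034,0,0,0,0,-1],[0.015,-0.034,0,0,0,0,-1],[0.015,-0.034,0,0,0,0,-1],[0,0,0,0,0,0,-1],[0,0,0,0,0,0,-1]], "newtons": 40}}

```text
t: 20.9
tcp_pos: [0.499, 0.1112, 0.2444]
tool_rot: [0.99, -0.14, -0.002, 0.0]
force: [-0.6, -0.5, -1.0]
finger_gap: -0.002
gripper_force: 0.0
```

```bash
cat > arc.py <<'E'
from h import *
a=np.radians(73.8); ex=np.array([np.cos(a),np.sin(a)]); o=np.array([.4619,-.0198])
st(); s=manip.sense(); A=R.from_quat(s["tool_rot"])
p0=np.array(s["tcp_pos"])
def tcp(xc,zc): return np.r_[o+ex*(xc+.010),zc-.0245]   # corner (holder x, z) -> TCP
print("holder x of corner",(p0[:2]-o)@ex-.010,"holder y",(p0[:2]-o)@[-ex[1],ex[0]],"tip z",p0[2]+.0245)
go(*tcp(.127,.195),-106.2)
prev=tcp(.127,.195)
for th in [1.8,1.7,1.6,1.5,1.4,1.3,1.2,1.1,1.0,.9,.8,.7,.6,.5,.4,.3,.2,.1,.03]:
    u=np.array([-np.cos(th),np.sin(th)]); n=np.array([np.sin(th),np.cos(th)])
    r=.156 if th>1.57 else .143
    c=np.array([.075,.061])+r*u+.006*n
    if th>1.57: c[1]=.061+.137*np.sin(th)
    t=tcp(*c); print(th,"C",c.round(4),"dtool",A.inv().apply(t-prev).round(4)); prev=t
E
python3 arc.py
```

```text
t 20.9
q [ 6.0000e-04  3.3510e-01  1.6715e+00 -4.0000e-04  1.1389e+00  1.8535e+00]
tcp_pos [0.499  0.1112 0.2444]
tool_rot [ 9.901e-01 -1.405e-01 -1.900e-03  5.000e-04]
force [-0.5905 -0.5334 -0.9831]
finger_gap -0.0022
gripper_force 0.0
holder x of corner 0.12614617505422052 holder y 0.0009189007054991108 tip z 0.26889993984818994
tool shift [ 0.0012 -0.001   0.0739] turn z 0.05 tilt [-0.0036  0.0014]
1.8 C [0.1163 0.1944] dtool [-0.      0.0107  0.0006]
1.7 C [0.101  0.1969] dtool [-0.      0.0152 -0.0024]
1.6 C [0.0856 0.1979] dtool [-0.      0.0155 -0.0011]
1.5 C [0.0709 0.2041] dtool [-0.      0.0147 -0.0061]
1.4 C [0.0566 0.2029] dtool [-0.      0.0143  0.0011]
1.3 C [0.0425 0.2004] dtool [-0.      0.0141  0.0026]
1.2 C [0.0288 0.1965] dtool [0.     0.0137 0.004 ]
1.1 C [0.0155 0.1912] dtool [0.     0.0133 0.0053]
1.0 C [0.0028 0.1846] dtool [0.     0.0127 0.0066]
0.9 C [-0.0092  0.1767] dtool [0.     0.012  0.0078]
0.8 C [-0.0203  0.1678] dtool [0.     0.0111 0.009 ]
0.7 C [-0.0305  0.1577] dtool [0.     0.0102 0.0101]
0.6 C [-0.0396  0.1467] dtool [0.     0.0091 0.011 ]
0.5 C [-0.0476  0.1348] dtool [0.     0.008  0.0119]
0.4 C [-0.0544  0.1222] dtool [0.     0.0067 0.0126]
0.3 C [-0.0598  0.109 ] dtool [0.     0.0054 0.0132]
0.2 C [-0.064   0.0953] dtool [0.     0.0041 0.0137]
0.1 C [-0.0667  0.0812] dtool [0.     0.0027 0.014 ]
0.03 C [-0.0678  0.0713] dtool [0.     0.0011 0.01  ]
```

Call:
{"fn": "drive_tool", "kwargs": {"plan": [[0.001,-0.001,0.025,0,0,0,-1],[0,0,0.025,0,0,0,-1],[0,0,0.024,0,0,0,-1],[0,0,0,0,0,0,-1],[0,0.01,0,0,0,0,-1],[0,0.0075,-0.001,0,0,0,-1],[0,0.0075,-0.001,0,0,0,-1],[0,0.0075,-0.001,0,0,0,-1],[0,0.0075,-0.001,0,0,0,-1],[0,0,0,0,0,0,-1]]}}

```text
t: 21.9
tcp_pos: [0.4893, 0.0719, 0.1769]
tool_rot: [0.99, -0.142, 0.001, 0.0]
force: [0.5, 0.0, 0.3]
finger_gap: 0.002
gripper_force: 0.0
```

```bash
python3 - <<'E'
from h import *
a=np.radians(73.8); ex=np.array([np.cos(a),np.sin(a)]); o=np.array([.4619,-.0198]); p=np.array(manip.sense()["tcp_pos"])
print("corner hx",(p[:2]-o)@ex-.010,"hy",(p[:2]-o)@[-ex[1],ex[0]],"tip z",p[2]+.0245)
d=snap("side"); h=cv2.cvtColor(d["image"],cv2.COLOR_RGB2HSV); red=cv2.inRange(h,(0,180,90),(6,255,255))|cv2.inRange(h,(174,180,90),(180,255,255))
v,u=np.nonzero(red); p=depth(d,np.c_[u,v]); p=p[(p[:,2]>.05)&(abs(p[:,0]-.48)<.1)&(abs(p[:,1])<.15)]
print(len(p),p.min(0).round(3),p.max(0).round(3))
E
```

```text
corner hx 0.08575120843499977 hy -0.000744281409975147 tip z 0.20141887792936228
85 [0.477 0.044 0.164] [0.487 0.054 0.217]
```

The push works; the handle is now upright. Following the arc.

Call:
{"fn": "drive_tool", "kwargs": {"plan": [[0,0.0148,-0.0025,0,0,0,-1],[0,0.0143,0.001,0,0,0,-1],[0,0.0141,0.0026,0,0,0,-1],[0,0.0137,0.004,0,0,0,-1],[0,0.0133,0.0053,0,0,0,-1],[0,0.0127,0.0066,0,0,0,-1],[0,0.012,0.0078,0,0,0,-1],[0,0.0111,0.009,0,0,0,-1],[0,0.0102,0.0101,0,0,0,-1],[0,0,0,0,0,0,-1]]}}

```text
t: 22.95
tcp_pos: [0.4551, -0.0394, 0.1308]
tool_rot: [0.99, -0.142, -0.002, -0.0]
force: [-0.3, -0.3, -0.2]
finger_gap: 0.004
gripper_force: 0.0
```

```bash
cat > chk.py <<'E'
from h import *
a=np.radians(73.8); ex=np.array([np.cos(a),np.sin(a)]); o=np.array([.4619,-.0198]); p=np.array(manip.sense()["tcp_pos"])
print("corner hx",((p[:2]-o)@ex-.010).round(4),"hy",((p[:2]-o)@[-ex[1],ex[0]]).round(4),"tip z",(p[2]+.0245).round(4),"force",np.round(manip.sense()["force"],1))
for nm in("side","top"):
    d=snap(nm); h=cv2.cvtColor(d["image"],cv2.COLOR_RGB2HSV); red=cv2.inRange(h,(0,180,90),(6,255,255))|cv2.inRange(h,(174,180,90),(180,255,255))
    v,u=np.nonzero(red); p=depth(d,np.c_[u,v]); p=p[(p[:,2]>.05)&(abs(p[:,0]-.47)<.1)&(abs(p[:,1])<.15)]
    if len(p):
        x=(p[:,:2]-o)@ex-.075; th=np.arctan2(p[:,2]-.061,-x); rr=np.hypot(x,p[:,2]-.061); print(nm,len(p),"theta",np.percentile(th,[10,50,90]).round(3),"r",rr.min().round(3),rr.max().round(3))
E
python3 chk.py
```

```text
corner hx -0.0307 hy 0.001 tip z 0.1553 force [-0.3 -0.3 -0.2]
side 44 theta [0.664 0.683 0.706] r 0.11 0.161Traceback (most recent call last):
  File "chk.py", line 6, in <module>
    v,u=np.nonzero(red); p=depth(d,np.c_[u,v]); p=p[(p[:,2]>.05)&(abs(p[:,0]-.47)<.1)&(abs(p[:,1])<.15)]
                           ~~~~~^^^^^^^^^^^^^^
  File "h.py", line 20, in depth
    uv=np.atleast_2d(np.array(uv)).astype(int); s=rays(d,uv); z=d["z_map"][uv[:,1],uv[:,0]][:,None]
                                                  ~~~~^^^^^^
  File "h.py", line 15, in rays
    return cv2.undistortPoints(uv[:,None],K,np.array([d["k1"],0,0,0.]))[:,0]
           ~~~~~~~~~~~~~~~~~~~^^^^^^^^^^^^^^^^^^^^^^^^^^^^^^^^^^^^^^^^^
cv2.error: OpenCV(4.12.0) /io/opencv/modules/calib3d/src/undistort.dispatch.cpp:347: error: (-215:Assertion failed) CV_IS_MAT(_src) && CV_IS_MAT(_dst) && (_src->rows == 1 || _src->cols == 1) && (_dst->rows == 1 || _dst->cols == 1) && _src->cols + _src->rows - 1 == _dst->rows + _dst->cols - 1 && (CV_MAT_TYPE(_src->type) == CV_32FC2 || CV_MAT_TYPE(_src->type) == CV_64FC2) && (CV_MAT_TYPE(_dst->type) == CV_32FC2 || CV_MAT_TYPE(_dst->type) == CV_64FC2) in function 'cvUndistortPointsInternal'
```

Strap angle is 0.68, as planned. Continuing more slowly to about 0.15.

Call:
{"fn": "drive_tool", "kwargs": {"plan": [[0,0.009,0.011,0,0,0,-1],[0,0.008,0.012,0,0,0,-1],[0,0.0067,0.0126,0,0,0,-1],[0,0.0028,0.0066,0,0,0,-1],[0,0.0026,0.0066,0,0,0,-1],[0,0.002,0.0068,0,0,0,-1],[0,0.002,0.0068,0,0,0,-1],[0,0.0014,0.007,0,0,0,-1],[0,0,0,0,0,0,-1]]}}

```text
t: 23.95
tcp_pos: [0.4466, -0.0715, 0.0622]
tool_rot: [0.99, -0.141, -0.001, -0.0]
force: [-0.3, -1.0, 0.2]
finger_gap: 0.0
gripper_force: 0.0
```

```bash
sed -i 's/("side","top")/("side",)/' chk.py; python3 chk.py
```

```text
corner hx -0.0639 hy 0.0003 tip z 0.0867 force [-0.3 -1.   0.2]
side 47 theta [0.112 0.139 0.157] r 0.103 0.157
```

Call:
{"fn": "drive_tool", "kwargs": {"plan": [[0,0.0005,0.002,0,0,0,-1],[0,0.0005,0.002,0,0,0,-1],[0,0,0.002,0,0,0,-1],[0,0,0.002,0,0,0,-1],[0,0,0.002,0,0,0,-1],[0,0,0,0,0,0,-1]]}}

```text
t: 24.6
tcp_pos: [0.4468, -0.0725, 0.0528]
tool_rot: [0.99, -0.141, -0.0, -0.0]
force: [0.3, -0.7, 0.3]
finger_gap: 0.001
gripper_force: 0.0
```

Call:
{"fn": "drive_tool", "kwargs": {"plan": [[0,0,0.001,0,0,0,-1],[0,0,0.001,0,0,0,-1],[0,0,0.001,0,0,0,-1],[0,0,0,0,0,0,-1]]}}

```text
t: 25.0
tcp_pos: [0.4469, -0.0726, 0.0509]
tool_rot: [0.99, -0.141, 0.0, 0.0]
force: [-2.4, 0.4, 11.6]
finger_gap: -0.001
gripper_force: 5.3
```

```bash
python3 chk.py
```

```text
corner hx -0.0649 hy -0.0003 tip z 0.0754 force [-2.4  0.4 11.6]
side 46 theta [0.029 0.056 0.079] r 0.104 0.172
```

It has firm contact (11.6 N at the handle), so the pad rests on the block. Letting go, lifting clear and checking.

Call:
{"fn": "drive_tool", "kwargs": {"plan": [[0,0,0,0,0,0,-1],[0,0,0,0,0,0,-1],[0,0,-0.002,0,0,0,-1],[0,0,-0.01,0,0,0,-1],[0,0,-0.04,0,0,0,-1],[0,0,-0.04,0,0,0,-1],[-0.02,0,-0.04,0,0,0,-1],[-0.03,0,-0.03,0,0,0,-1],[0,0,0,0,0,0,-1],[0,0,0,0,0,0,-1]]}}

```text
t: 26.05
tcp_pos: [0.399, -0.0585, 0.2129]
tool_rot: [0.99, -0.141, 0.001, 0.0]
force: [0.7, -0.3, -0.6]
finger_gap: 0.003
gripper_force: 0.0
```

```bash
python3 chk.py; python3 - <<'E'
from h import *
d=snap("wrist"); s=snap("side"); st()
im=np.vstack([cv2.resize(d["image"],(480,300)),cv2.resize(s["image"][100:300,180:500],(480,300),interpolation=cv2.INTER_CUBIC)]); cv2.imwrite("pics/end.png",im[:,:,::-1])
print("block corners/top",blk(d,.056,.0025,c=(.4615,-.02),rad=.034))
H,W=d["z_map"].shape; vv,uu=np.mgrid[0:H,0:W]; D=depth(d,np.c_[uu.ravel(),vv.ravel()])
a=np.radians(73.8); ex=np.array([np.cos(a),np.sin(a)]); q=D[:,:2]-[.4619,-.0198]; hx=q@ex; hy=q@[-ex[1],ex[0]]
for x in(-.08,-.055,-.04,-.02,0,.03,.05):
    k=(abs(hx-x)<.003)&(abs(hy)<.003); print(x,k.sum(),np.median(D[k,2]).round(4) if k.any() else None)
E
```

```text
corner hx -0.0647 hy 0.0496 tip z 0.2374 force [ 0.7 -0.3 -0.6]
side 110 theta [0.04  0.07  0.093] r 0.104 0.158
t 26.2
q [-0.4247  0.2301  1.9558  0.      0.957   1.4296]
tcp_pos [ 0.3991 -0.0586  0.2112]
tool_rot [ 9.900e-01 -1.413e-01 -6.000e-04 -2.000e-04]
force [ 0.1983  0.053  -0.1533]
finger_gap 0.0014
gripper_force 0.0
block corners/top (((461.4695739746094, -19.224828720092773), (44.0435791015625, 43.04264831542969), 73.9597396850586), np.int64(1030), np.float64(0.05602451027027347))
-0.08 48 0.0678
-0.055 70 0.0705
-0.04 67 0.07
-0.02 55 0.0681
0 49 0.0733
0.03 51 0.0666
0.05 48 0.0659
```

View pics/end.png

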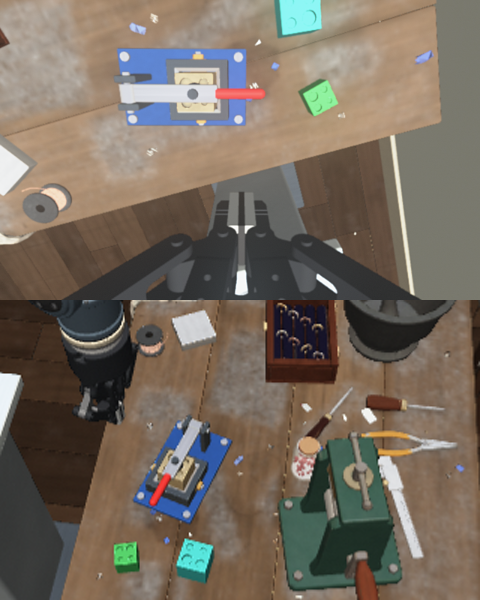

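The end view shows the strap flat over the nest, handle at (240,93), and the block still seated with its top at 0.056. The strap slope is about 0.03 rad, so the pad is on the block, and the gripper is clear. Handing in.

```bash
python3 -c "
from station import manip
print(manip.sign_off())"
```

```text
the job is handed in; nothing more can be done
None
```

The block is pressed home on the seat, about 22 mm deep and held there with roughly 20 N for over half a second; the strap pad rests on it, the arm is clear, and the job was handed in at about 26 s with no verdict shown.

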